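# Stow the handheld radio in its spring-lidded box

## Task

Put the orange handheld radio away in the black stow box: press the red button catch, ease the sprung lid up under your finger until it is well past half open, so that it never flies up, and let it stand wide open; then set the radio down gently on the box's floor (do not drop it in) and press the front edge of the lid down until the catch clicks and it stays shut. Leave the grey radio, the mug and the torch where they are.

Things in the scene. Friction and masses are not known exactly. Their poses are not given: they have to be found in the camera images.
- case: Black open box, 170 mm deep (its x), 250 wide (y), 70 high, walls 6 mm, fixed to the desk. Origin at the centre of its underside, z up; the -x side is its front (roughly to the robot). Inside 158 x 238 mm over a blue liner, whose top is 8 mm above the desk. Keeper and hook stick out 22 mm mid-front; the hook hangs 24 mm below the lid.
- lid (a joint): Angle (rad) of the grey lid, 174 x 250 x 10 mm, hinged along the box's rear (+x) top edge: 0 shut, 1.8 fully open at its stop (leaning back). Shut, its top is 80 mm above the desk. A spring opens it from any angle unless latched and keeps it open: about 4 N at the front edge when shut, 0.8 N near the stop. Let go when shut it flies up at 6 rad/s, beyond 0.9 rad it goes on gently. Latched it reads under 0.015.
- catch (a joint): Travel (m) of the red button on the lid: 0 up, 0.006 fully in; releases from about 4 mm. 3 N holds it in, so a 6 N push releases the catch and still holds the lid down; raise the finger slowly and the lid follows it. With the button in, the lid cannot latch: to shut it, press the grey lid beside the button. The button dips briefly as the catch clicks.
- button_top (a point): Centre of the top of the red push button (28 mm in x by 32 mm in y), which stands 12 mm above the lid's top face, 155 mm in front of the hinge line (its top 18 mm above the hinge axis when shut) on the lid's centre line. Moves with lid and button.
- lid_hinge (a point): Middle of the hinge axis (74 mm above the desk), which runs along the box's y, 85 mm behind the box's centre.
- lid_front (a point): Point on the lid's outer (top when shut) face, 165 mm from the hinge, 9 mm from the front edge, 70 mm to the +y side of the button: press here, or as far to the -y side, to shut the lid. Moves with the lid. To bring the open lid over, push on this outer face from behind, high up.
- radio_center (a point): Orange handheld radio, lying flat: centre of its body (115 mm long in its x, 50 mm wide in y, 38 mm thick), 19 mm above its underside; a black 12 mm stub aerial goes on 55 mm beyond the +x end. 0.26 kg (may vary). It lies on a 3 mm black mat.
- spare_center (a point): Grey handheld radio of the same size and shape, next to the orange one on the mat; not to be moved. Site at its body's centre.
- mug: White mug, 80 mm wide, 92 mm high, handle at its +y; origin under its centre. Leave alone.
- torch: Yellow and black torch lying on the desk, 145 mm long in its x, 38 mm thick; origin under its middle at desk height. Leave alone.
There are look-alikes about, which are no part of the job. Of the things like the part that bears radio_center, leave any that is turquoise; of the rest the smaller one is meant.

How it is judged:
By the outcome, as a careful person would: the job done as asked, in the order asked, and still so for the second after the job is handed in, with the robot touching nothing.
It also fails if it takes over 72 s, if anything falls off the work surface, if the arm or the gripper's body presses on something with over 40 N, if the wrist force passes 120 N, or if a joint passes its speed limit or range.

## Robot

A 6-joint arm with a two-finger parallel gripper is mounted at the origin on the work surface. World frame = base frame: x ahead of the robot, y to its left, z up, the work surface at z = 0. Lengths are in mm, angles in rad, forces in N, time in s.
With the tool pointing down it reaches from about 300 to 775 mm from the base axis. Payload 14.6 kg.
Tool frame: the origin (TCP) lies on the centre line of the jaws, within the pads' length; the fingertips stand ahead of it and the grasp point (between the pads) is the TCP (manip.tip_reach is the z of the fingertips in the tool frame, in mm); z points along the fingers, y is the direction in which the jaws open and shut (so a half turn about z gives the same grasp; the last joint's range is limited). The gripper opens to 94 mm and grips with 3 to 60 N. Pads are 16 mm wide; open, the fingers measure 119 mm over their backs; the gripper's body (75 mm by 177 mm) begins 78 mm behind the grasp point.
Start: joints at [-1.221, 0.3, 1.521, -0, 1.321, -0.067], TCP at [222.652, -502.907, 224.446] pointing down, gripper open.
Joint ranges: [-3.03, 3.03], [-0.79, 2.21], [0.23, 2.52], [-1.04, 4.18], [0, 3.07], [-2.55, 2.55]. Speed limits (rad/s): [2.22, 2.22, 2.57, 3.14, 3.14, 3.14].

## Interface

Orientations are given as [roll, pitch, yaw] about the fixed x, y, z axes, in that order (R = Rz(yaw) Ry(pitch) Rx(roll)).
In Python, from cell import manip, camera, search_frame, masks_of, tip_of gives the robot as it stands.
- The arm moves only by the tool send_rows, never from a script. Its argument "plan" is a list of rows, each an object with "travel": the shift along the tool's x, y, z in mm, a list of three; "delta_rot": the turn, a rotation vector about the tool's x, y, z in degrees, a list of three; "fingers": the gripper's target within -1 to 1 (shut at 1, half-way at 0, fully open at -1). In form: [{"travel": [dx, dy, dz], "delta_rot": [wx, wy, wz], "fingers": fingers}, ...]. A call has 1 to 20 rows; each row shifts and turns the commanded pose from where the row before left it, along the tool's axes as they then stand; what a row does not reach is not made up. A row lasts 1/8 s, in which the tool goes at most 62.5 mm and 10.7 degrees, less where a joint would pass 70% of its speed; a pose out of reach is approached as far as the arm can. A call is refused whole if a number of a shift passes 62.5 or a number of a turn 10.7, either way. A call with a gripper value outside its range is refused whole. The fingers move at their own pace and stop on an object; "grip_force" is the grip in N (left out, the last holds). Time passes only in rows, so rows that do not move let the fingers close. It gives the time, the measured TCP pose, the force and the opening at its end, in the units of the state.
- manip.read_state(): the state, without advancing time (a new reading comes with each control period).
- camera(name): name is "scene" or "top" or "wrist"; returns a dict with "color" (384x512x3 uint8, red, green, blue), "z_map" (384x512 float32, mm along the optical axis (not along the pixel's ray), 0 where there is no reading), "fov_y" (degrees; the focal length in pixels is half the picture's height over the tangent of half this angle, whatever the lens; pixels are square), "cx", "cy" (the principal point, pixels), "k1" (the pictures are not rectified: a ray, as slopes to the right and down, at radius r is drawn at 1 + k1 r^2 times it, then the intrinsics apply), "world_from_camera" (4x4, takes a point from camera to world coordinates); the wrist camera has in their place "tool_from_camera" (4x4, takes a point from camera to tool coordinates, whose origin is the TCP and whose axes are the flange's). Camera axes: x right, y up, looking along -z (the intrinsics and any distortion apply to the point x, -y, -z); pixel columns grow to the right and rows downward; lengths in mm; the calibration is good to about 2 mm. A picture is of the moment at which its call begins: read the wrist's pose just before it.
- manip.sign_off(): hands the job in, once; it reports no verdict.
Trained networks look in the newest picture that a camera, given by its name, has taken for a name from the list of things; names that differ only in an ending like _2 or _b are one class to them, and where a whole thing is asked for, a point or a joint stands for the part that bears it (a point fixed in the world has none). Each returns a list of dicts, best first, with "confidence" (0 to 1); they miss things now and then, are a little off and sometimes report something else, mostly with a low value. They report only what shows in the picture. A call takes as long as a camera call. They do not tell look-alikes from the thing itself.
- search_frame(name, camera): "at" ([x, y, z] in mm, in the coordinates of the camera as it stood for that picture, good to about 4 mm: the middle of the surface that is visible of it).
- masks_of(name, camera): "region" (384x512 bool, what is visible of it).
- tip_of(name, camera): "at" ([x, y, z] in mm, in the coordinates of the camera as it stood for that picture, good to about 4 mm: a listed point, or the origin of a listed thing).
The state is a dict: "clock": time; "joints": joint angles; "qd": joint speeds; "effort": joint torques, N m; "eef_pos": TCP position; "eef_rot": TCP orientation; "wrist_force": force on the tool from outside, world axes, zero at the start; "moment": the same for the moment, N m; "finger_gap": finger opening in mm.
Only numpy, scipy, OpenCV 4.12 (cv2) and the standard library are available. Lean on these libraries where they do the work, as an engineer would, in place of code of your own. Each camera call takes 0.05 s, during which the arm holds its last target. There are 200 camera calls.

## Working session

There is one attempt and no reset: what is moved stays moved. The work goes in short steps, Python scripts to look and compute and a tool call to move; the robot and the scene stay as the last step left them, time stands still between calls to the robot, and variables do not carry over. Pictures are saved under pics/ and viewed, about 8 in all and at most 12, crops included, and the job is handed in when it is done.

Besides the shell and the picture viewer there is one more tool, called after "Call:" as name(argument=value, ...), one argument or row to a line, values as JSON. send_rows: Moves the arm, as the interface text tells. Its arguments: {"type":"object","properties":{"plan":{"type":"array"},"grip_force":{"type":"number"}},"required":["plan"]}

```bash
ls; mkdir -p pics
cat > h.py <<'E'
import numpy as np,cv2
from scipy.spatial.transform import Rotation as R
from cell import manip,camera,search_frame,masks_of,tip_of
def wfc(c):
    if 'world_from_camera' in c: return np.array(c['world_from_camera'])
    s=manip.read_state();T=np.eye(4);T[:3,:3]=R.from_euler('xyz',s['eef_rot']).as_matrix();T[:3,3]=s['eef_pos']
    return T@np.array(c['tool_from_camera'])
def w(T,p): return (T@np.append(p,1))[:3]
def cloud(c):
    H,W=c['z_map'].shape;f=H/2/np.tan(np.radians(c['fov_y'])/2)
    v,u=np.mgrid[:H,:W];x=(u-c['cx'])/f;y=(v-c['cy'])/f
    X,Y=x.copy(),y.copy()
    for _ in range(10):
        k=1+c['k1']*(X*X+Y*Y);X,Y=x/k,y/k
    z=c['z_map'];P=np.stack([X*z,-Y*z,-z,np.ones_like(z)],-1)
    return (P@wfc(c).T)[...,:3]
def save(c,n): cv2.imwrite('pics/'+n,c['color'][...,::-1])
E
python3 - <<'E'
from h import *
print(manip.read_state(), manip.tip_reach)
ims=[]
for n in('scene','top'):
    c=camera(n);T=wfc(c);save(c,n+'.png');ims.append(c['color']);np.savez(n,P=cloud(c))
    for k in('radio_center','spare_center','button_top','lid_hinge','lid_front','mug','torch','case'):
        for d in tip_of(k,n): print(n,k,round(d['confidence'],2),w(T,d['at']).round())
E
```

```text
pics
{'clock': 0.0, 'joints': array([-1.22061554e+00,  3.00453119e-01,  1.52158949e+00, -6.03447268e-06,
        1.32071489e+00, -6.65991426e-02]), 'qd': array([ 1.40492554e-03, -5.98999557e-05,  6.26961757e-06,  1.27216887e-04,
       -1.45333282e-03,  2.71605132e-04]), 'effort': array([ 5.93475361e-04, -5.31803620e+01, -3.52735698e+01,  7.08882906e-02,
        2.44696724e-02, -6.50537595e-05]), 'eef_pos': array([ 222.56094673, -502.68617324,  223.89262881]), 'eef_rot': array([-3.14043000e+00, -7.16884150e-05,  4.16781381e-01]), 'wrist_force': array([-0.16501324,  0.56855059, -0.11135988]), 'moment': array([ 0.00270006, -0.04449655, -0.01254843]), 'finger_gap': 93.77111675541576} 19.0
scene radio_center 0.95 [ 298. -565.   17.]
scene radio_center 0.94 [ 253. -270.   26.]
scene radio_center 0.78 [ 518. -291.   18.]
scene spare_center 0.76 [ 552. -126.   20.]
scene spare_center 0.65 [483. 218.   2.]
scene button_top 0.68 [413. 244.  95.]
scene lid_hinge 0.72 [569. 205.  74.]
scene lid_front 0.6 [422. 311.  79.]
scene mug 0.75 [753.  -4.  -2.]
scene torch 0.9 [376.   3.  -3.]
scene case 0.84 [484. 222.   1.]
top radio_center 0.94 [ 519. -287.   24.]
top radio_center 0.66 [ 248. -279.   25.]
top radio_center 0.55 [ 295. -565.   14.]
top radio_center 0.38 [ 552. -122.   20.]
top spare_center 0.56 [ 551. -122.   24.]
top button_top 0.58 [420. 235.  94.]
top lid_hinge 0.7 [560. 200.  77.]
top lid_front 0.86 [420. 307.  82.]
top mug 0.75 [752.  -7.   3.]
top mug 0.18 [369.   5.   1.]
top torch 0.71 [370.   2.   3.]
top case 0.9 [477. 219.   3.]
top case 0.44 [755.  -6.   4.]
top case 0.41 [562. 201.  76.]
```

```bash
python3 -c "
import cv2
import numpy as np
a=np.vstack([cv2.imread('pics/scene.png'),cv2.imread('pics/top.png')]);cv2.imwrite('pics/both.png',cv2.resize(a,(400,600),interpolation=3))"
```

```text
(no output)
```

View pics/top.png

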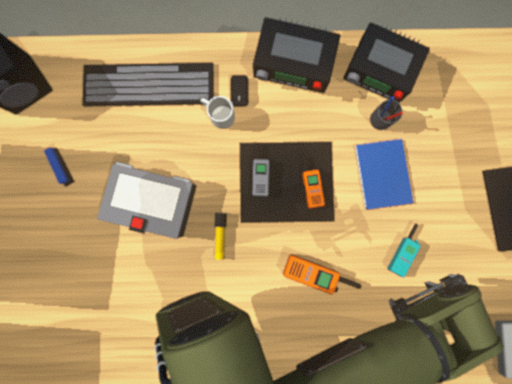

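View pics/scene.png

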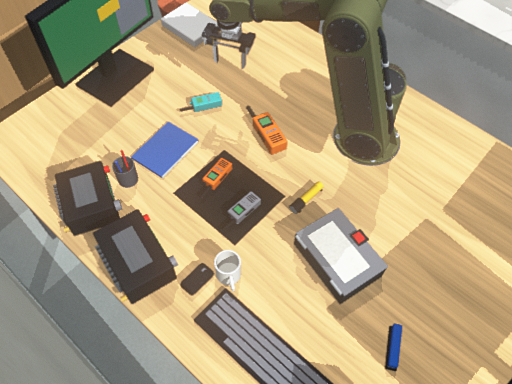

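The top view shows the small orange radio on the mat at pixel (314,189), with the grey one beside it at (260,178). The larger orange radio (312,274) and the turquoise one (404,258) are look-alikes. The shut case is at (147,200), with its red button at (138,224). Next I fit the poses from depth.

Run:
```python
from h import *
for n in('top','scene'):
    P=np.load(n+'.npz')['P'];im=cv2.imread(f'pics/{n}.png')[...,::-1];hsv=cv2.cvtColor(np.ascontiguousarray(im),cv2.COLOR_RGB2HSV)
    def rect(m,nm):
        q=P[m];b=cv2.minAreaRect(q[:,:2].astype(np.float32)); bp=cv2.boxPoints(b)
        print(n,nm,m.sum(),'z',np.percentile(q[:,2],[5,50,95]).round(1),'c',np.round(b[0],1),'sz',np.round(b[1],1),'ang',round(b[2],1),bp.round().tolist())
    near=lambda x,y,r:np.hypot(P[...,0]-x,P[...,1]-y)<r
    sat=(hsv[...,1]>150)&(hsv[...,0]<20)
    rect(near(480,220,170)&(P[...,2]>72)&(P[...,2]<86),'lid')
    red=(hsv[...,1]>150)&((hsv[...,0]<6)|(hsv[...,0]>172))
    rect(near(415,240,40)&red&(P[...,2]>84),'button')
    rect(near(518,-289,90)&(P[...,2]>12)&(P[...,2]<70),'radio all')
    rect(near(518,-289,90)&sat&(P[...,2]>36),'radio top')
    rect(near(552,-124,75)&(P[...,2]>15),'spare')
    rect(near(275,-275,0.1)|(near(275,-275,200)&sat&(P[...,2]>30)&(P[...,0]<440)&(P[...,1]>-420)),'big')
    q=P[near(600,-240,60)];print(np.median(q[:,2]))
```

```text
top lid 4712 z [78.2 81.8 84.9] c [479.4 223.2] sz [251.  189.9] ang 75.4 [[356.0, 126.0], [540.0, 78.0], [603.0, 321.0], [419.0, 369.0]]
top button 114 z [86.9 93.7 96.9] c [412.8 240.5] sz [33.  30.3] ang 75.3 [[394.0, 228.0], [423.0, 221.0], [432.0, 253.0], [402.0, 260.0]]
top radio all 679 z [25.8 41.3 45.6] c [ 530.2 -288.1] sz [150.8  51.2] ang 7.5 [[452.0, -273.0], [459.0, -323.0], [608.0, -304.0], [602.0, -253.0]]
top radio top 476 z [37.8 41.6 45.4] c [ 512.5 -290.5] sz [114.9  50. ] ang 8.3 [[452.0, -274.0], [459.0, -324.0], [573.0, -307.0], [566.0, -257.0]]
top spare 612 z [35.  41.5 45.2] c [ 559.6 -125.2] sz [ 49.9 132.5] ang 88.8 [[493.0, -149.0], [625.0, -152.0], [626.0, -102.0], [494.0, -99.0]]
top big 1032 z [47.3 53.8 57.9] c [ 209.7 -263.3] sz [168.6 157.2] ang 69.7 [[107.0, -315.0], [254.0, -370.0], [313.0, -212.0], [165.0, -157.0]]
4.199680460058403
scene lid 3939 z [74.6 79.8 84.5] c [482.6 225.7] sz [251.  194.6] ang 74.9 [[356.0, 130.0], [544.0, 79.0], [609.0, 321.0], [421.0, 372.0]]
scene button 84 z [87.2 92.3 97.3] c [416.8 243.1] sz [31.4 32.1] ang 78.2 [[398.0, 231.0], [429.0, 224.0], [436.0, 255.0], [404.0, 262.0]]
scene radio all 523 z [17.3 37.8 44.8] c [ 529.9 -273.8] sz [147.6  72.9] ang 8.9 [[451.0, -249.0], [463.0, -321.0], [608.0, -298.0], [597.0, -226.0]]
scene radio top 249 z [36.7 40.1 45.1] c [ 516.5 -286.7] sz [113.9  50.6] ang 8.1 [[457.0, -270.0], [464.0, -320.0], [576.0, -304.0], [569.0, -254.0]]
scene spare 544 z [21.  38.6 44.9] c [ 556.9 -121.7] sz [ 65.1 130.1] ang 79.3 [[487.0, -142.0], [615.0, -166.0], [627.0, -102.0], [499.0, -78.0]]
scene big 553 z [34.3 50.5 57.1] c [ 254.5 -273.4] sz [172.   71.5] ang 68.7 [[190.0, -341.0], [257.0, -367.0], [319.0, -206.0], [252.0, -180.0]]
2.881764420096715
```

```bash
cat >> h.py <<'E'
YC=np.radians(-14.7); 
def rows(wps,f=1.0,start=None,nd=1):
    """wps: list of (n, pos, R); prints compact rows in tool axes, rounding carried over"""
    s=manip.read_state()
    p,Q=start if start else (np.array(s['eef_pos']),R.from_euler('xyz',s['eef_rot']))
    out=[]
    for n,P1,R1 in wps:
        p0,Q0=p.copy(),Q
        rv=(Q0.inv()*R1).as_rotvec()
        for i in range(1,n+1):
            pt=p0+(np.array(P1)-p0)*i/n; Qt=Q0*R.from_rotvec(rv*i/n)
            t=np.round(Q.inv().apply(pt-p),nd)+0; r=np.round((Q.inv()*Qt).as_rotvec(degrees=True),nd)+0
            p=p+Q.apply(t); Q=Q*R.from_rotvec(r,degrees=True)
            out.append('{"travel":%s,"delta_rot":%s,"fingers":%g}'%([float(a) for a in t],[float(a) for a in r],f))
    print('['+',\n'.join(out)+']'); print('end',p.round(1),len(out))
    return p,Q
def down(yaw,tilt=0): return R.from_euler('xyz',[np.pi,0,yaw])*R.from_rotvec([tilt,0,0])
YT=np.pi/2+YC
E
python3 -c "
from h import *
rows([(16,[405,242,190],down(YT))],nd=0)"
```

```text
[{"travel":[29.0, -38.0, 2.0],"delta_rot":[0.0, 0.0, -3.0],"fingers":1},
{"travel":[31.0, -36.0, 2.0],"delta_rot":[0.0, 0.0, -3.0],"fingers":1},
{"travel":[34.0, -35.0, 2.0],"delta_rot":[0.0, 0.0, -4.0],"fingers":1},
{"travel":[35.0, -32.0, 3.0],"delta_rot":[0.0, 0.0, -3.0],"fingers":1},
{"travel":[37.0, -31.0, 2.0],"delta_rot":[0.0, 0.0, -3.0],"fingers":1},
{"travel":[39.0, -28.0, 2.0],"delta_rot":[0.0, 0.0, -3.0],"fingers":1},
{"travel":[40.0, -27.0, 2.0],"delta_rot":[0.0, 0.0, -3.0],"fingers":1},
{"travel":[41.0, -24.0, 2.0],"delta_rot":[0.0, 0.0, -4.0],"fingers":1},
{"travel":[43.0, -21.0, 2.0],"delta_rot":[0.0, 0.0, -3.0],"fingers":1},
{"travel":[44.0, -19.0, 3.0],"delta_rot":[0.0, 0.0, -3.0],"fingers":1},
{"travel":[45.0, -17.0, 2.0],"delta_rot":[0.0, 0.0, -3.0],"fingers":1},
{"travel":[46.0, -14.0, 2.0],"delta_rot":[0.0, 0.0, -4.0],"fingers":1},
{"travel":[46.0, -11.0, 2.0],"delta_rot":[0.0, 0.0, -3.0],"fingers":1},
{"travel":[47.0, -9.0, 2.0],"delta_rot":[0.0, 0.0, -3.0],"fingers":1},
{"travel":[48.0, -6.0, 2.0],"delta_rot":[0.0, 0.0, -3.0],"fingers":1},
{"travel":[48.0, -4.0, 2.0],"delta_rot":[0.0, 0.0, -3.0],"fingers":1}]
end [404.7 242.4 190.5] 16
```

Call:
send_rows(
  plan=[
    {"travel":[29,-38,2],"delta_rot":[0,0,-3],"fingers":1},
    {"travel":[31,-36,2],"delta_rot":[0,0,-3],"fingers":1},
    {"travel":[34,-35,2],"delta_rot":[0,0,-4],"fingers":1},
    {"travel":[35,-32,3],"delta_rot":[0,0,-3],"fingers":1},
    {"travel":[37,-31,2],"delta_rot":[0,0,-3],"fingers":1},
    {"travel":[39,-28,2],"delta_rot":[0,0,-3],"fingers":1},
    {"travel":[40,-27,2],"delta_rot":[0,0,-3],"fingers":1},
    {"travel":[41,-24,2],"delta_rot":[0,0,-4],"fingers":1},
    {"travel":[43,-21,2],"delta_rot":[0,0,-3],"fingers":1},
    {"travel":[44,-19,3],"delta_rot":[0,0,-3],"fingers":1},
    {"travel":[45,-17,2],"delta_rot":[0,0,-3],"fingers":1},
    {"travel":[46,-14,2],"delta_rot":[0,0,-4],"fingers":1},
    {"travel":[46,-11,2],"delta_rot":[0,0,-3],"fingers":1},
    {"travel":[47,-9,2],"delta_rot":[0,0,-3],"fingers":1},
    {"travel":[48,-6,2],"delta_rot":[0,0,-3],"fingers":1},
    {"travel":[48,-4,2],"delta_rot":[0,0,-3],"fingers":1},
    {"travel":[0,0,0],"delta_rot":[0,0,0],"fingers":1},
  ],
  grip_force=20,
)

```text
clock: 3.02
eef_pos: [404.6, 244.5, 189.9]
eef_rot: [-3.141, 0.0, 1.31]
wrist_force: [-0.4, 0.4, 0.5]
finger_gap: 0.6
```

```bash
cat > look.py <<'E'
from h import *
s=manip.read_state();print(s['clock'],s['eef_pos'].round(1),s['eef_rot'].round(3),s['wrist_force'].round(1))
c=camera('wrist');save(c,'w1.png');T=wfc(c);P=cloud(c)
hsv=cv2.cvtColor(c['color'],cv2.COLOR_RGB2HSV)
red=(hsv[...,1]>150)&((hsv[...,0]<6)|(hsv[...,0]>172))
for m,n in((red&(P[...,2]>87)&(P[...,2]<100),'btn'),((P[...,2]>74)&(P[...,2]<86)&(np.abs(P[...,0]-480)<200),'lid')):
    q=P[m];b=cv2.minAreaRect(q[:,:2].astype(np.float32));print(n,m.sum(),np.percentile(q[:,2],[5,50,95]).round(1),b,cv2.boxPoints(b).round().tolist())
for k in('button_top','lid_hinge','lid_front'):
    for d in tip_of(k,'wrist'): print(k,round(d['confidence'],2),w(T,d['at']).round(1))
E
python3 look.py
```

```text
3.025 [404.6 244.5 189.9] [-3.141  0.     1.31 ] [-0.4  0.4  0.5]
btn 883 [91.  92.4 93.5] ((415.2222595214844, 240.13177490234375), (31.84496307373047, 27.208524703979492), 75.86580657958984) [[398.0, 228.0], [425.0, 221.0], [432.0, 252.0], [406.0, 259.0]]
lid 34907 [78.8 80.5 82.1] ((481.5074768066406, 227.06182861328125), (240.7522735595703, 189.56707763671875), 75.07524871826172) [[359.0, 135.0], [542.0, 86.0], [604.0, 319.0], [421.0, 368.0]]
button_top 0.81 [408.9 235.8  95.4]
lid_hinge 0.82 [561.6 199.8  72.5]
lid_front 0.55 [421.4 312.7  82. ]
```

View pics/w1.png

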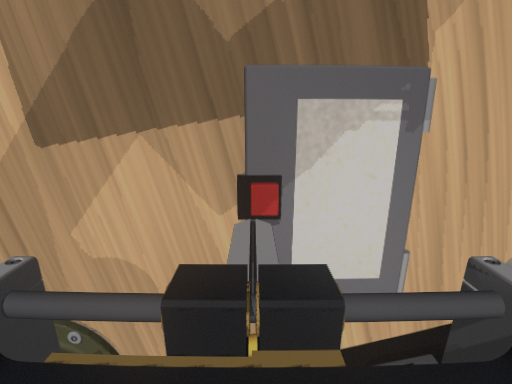

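The wrist view shows the red button at pixel (265,199), measured at world (415,240,92), which fits the stated sizes. That puts the hinge at about (565,201,74). Next I press the button.

```bash
sed -i 's/^YC=.*/YC=np.radians(-14.6); H=np.array([565,201,74.]); BX=np.array([np.cos(YC),np.sin(YC),0]); BY=np.array([-np.sin(YC),np.cos(YC),0])\ndef lf(a,b,y,th): return H+(a*np.cos(th)+b*np.sin(th))*BX+y*BY+np.array([0,0,b*np.cos(th)-a*np.sin(th)])/' h.py
python3 -c "
from h import *
rows([(5,lf(-155,46,0,0),down(YT)),(7,lf(-155,30,0,0),down(YT))],nd=1)
print(lf(-155,18,0,0))"
```

```text
[{"travel":[0.2, 2.1, 14.1],"delta_rot":[0.0, 0.0, -0.1],"fingers":1},
{"travel":[0.3, 2.1, 14.1],"delta_rot":[0.0, 0.0, -0.1],"fingers":1},
{"travel":[0.2, 2.1, 14.1],"delta_rot":[0.0, 0.0, -0.1],"fingers":1},
{"travel":[0.3, 2.1, 14.2],"delta_rot":[0.0, 0.0, -0.2],"fingers":1},
{"travel":[0.2, 2.1, 14.1],"delta_rot":[0.0, 0.0, -0.1],"fingers":1},
{"travel":[0.0, 0.0, 2.3],"delta_rot":[0.0, 0.0, 0.0],"fingers":1},
{"travel":[0.0, 0.0, 2.3],"delta_rot":[0.0, 0.0, 0.0],"fingers":1},
{"travel":[0.0, 0.0, 2.2],"delta_rot":[0.0, 0.0, 0.0],"fingers":1},
{"travel":[0.0, 0.0, 2.3],"delta_rot":[0.0, 0.0, 0.0],"fingers":1},
{"travel":[0.0, 0.0, 2.3],"delta_rot":[0.0, 0.0, 0.0],"fingers":1},
{"travel":[0.0, 0.0, 2.3],"delta_rot":[0.0, 0.0, 0.0],"fingers":1},
{"travel":[0.0, 0.0, 2.3],"delta_rot":[0.0, 0.0, 0.0],"fingers":1}]
end [415.  240.1 104. ] 12
[415.00507858 240.07075053  92.        ]
```

Call:
send_rows(
  plan=[
    {"travel":[0.2,2.1,14],"delta_rot":[0,0,0],"fingers":1},
    {"travel":[0.3,2.1,14],"delta_rot":[0,0,0],"fingers":1},
    {"travel":[0.2,2.1,14],"delta_rot":[0,0,-0.3],"fingers":1},
    {"travel":[0.3,2.1,14],"delta_rot":[0,0,-0.3],"fingers":1},
    {"travel":[0.2,2.1,14],"delta_rot":[0,0,0],"fingers":1},
    {"travel":[0,0,2.5],"delta_rot":[0,0,0],"fingers":1},
    {"travel":[0,0,2.5],"delta_rot":[0,0,0],"fingers":1},
    {"travel":[0,0,2.5],"delta_rot":[0,0,0],"fingers":1},
    {"travel":[0,0,2.5],"delta_rot":[0,0,0],"fingers":1},
    {"travel":[0,0,2],"delta_rot":[0,0,0],"fingers":1},
    {"travel":[0,0,2],"delta_rot":[0,0,0],"fingers":1},
    {"travel":[0,0,1.5],"delta_rot":[0,0,0],"fingers":1},
    {"travel":[0,0,0],"delta_rot":[0,0,0],"fingers":1},
    {"travel":[0,0,0],"delta_rot":[0,0,0],"fingers":1},
  ],
)

```text
clock: 4.97
eef_pos: [415.0, 241.0, 105.0]
eef_rot: [-3.141, -0.0, 1.317]
wrist_force: [-2.5, 1.1, 4.8]
finger_gap: 0.5
```

Call:
send_rows(
  plan=[
    {"travel":[0,0,0.7],"delta_rot":[0,0,0],"fingers":1},
    {"travel":[0,0,0],"delta_rot":[0,0,0],"fingers":1},
  ],
)

```text
clock: 5.22
eef_pos: [415.0, 241.0, 104.4]
eef_rot: [-3.141, -0.0, 1.317]
wrist_force: [-3.6, 2.2, 6.9]
finger_gap: 0.4
```

```bash
python3 -c "
from h import *
th=np.radians([1.5*i for i in range(0,46)])
# rows in a lid-rigid circular motion: constant local rows
p=lf(-155,30,0,0);n=lf(-155,30,0,np.radians(1.5))
print(down(YT).inv().apply(n-p))
print(lf(-155,30,0,1.1))
"
```

```text
[ 1.56201259e-14  8.38423078e-01 -4.04714674e+00]
[522.83577146 211.98295888 225.74502445]
```

Call:
send_rows(
  plan=[
    {"travel":[0,0.84,-4.05],"delta_rot":[1.5,0,0],"fingers":1},
    {"travel":[0,0.84,-4.05],"delta_rot":[1.5,0,0],"fingers":1},
    {"travel":[0,0.84,-4.05],"delta_rot":[1.5,0,0],"fingers":1},
    {"travel":[0,0.84,-4.05],"delta_rot":[1.5,0,0],"fingers":1},
    {"travel":[0,0.84,-4.05],"delta_rot":[1.5,0,0],"fingers":1},
    {"travel":[0,0.84,-4.05],"delta_rot":[1.5,0,0],"fingers":1},
    {"travel":[0,0.84,-4.05],"delta_rot":[1.5,0,0],"fingers":1},
    {"travel":[0,0.84,-4.05],"delta_rot":[1.5,0,0],"fingers":1},
  ],
)

```text
clock: 6.22
eef_pos: [424.6, 238.4, 136.1]
eef_rot: [-2.931, -0.0, 1.317]
wrist_force: [-0.5, 1.1, 3.9]
finger_gap: 0.4
```

Run:
```python
from h import *
c=camera('scene');save(c,'s2.png');T=wfc(c);P=cloud(c)
for k in('button_top','lid_front'):
    for d in tip_of(k,'scene'): print(k,round(d['confidence'],2),w(T,d['at']).round(1))
q=P[(np.hypot(P[...,0]-485,P[...,1]-222)<140)]
q=q[(q[:,2]>74)&(q[:,2]<170)]; a=(q-H)@BX; y=(q-H)@BY
for lo in range(-170,0,20):
    m=(a>lo)&(a<lo+20)&(abs(y)>50)&(abs(y)<110); print(lo,m.sum(),np.median(q[m,2]).round(1) if m.any() else '')
```

```text
button_top 0.61 [376.7   6.3  -0.9]
button_top 0.47 [420.8 241.6 118.3]
-170 153 111.9
-150 208 109.0
-130 198 104.7
-110 200 100.3
-90 250 96.3
-70 244 92.3
-50 248 88.3
-30 252 83.9
-10 217 79.5
```

The lid follows the finger: its depth slope is 0.2 rad, as commanded. I keep easing it up.

Call:
send_rows(
  plan=[
    {"travel":[0,0.84,-4.05],"delta_rot":[1.5,0,0],"fingers":1},
    {"travel":[0,0.84,-4.05],"delta_rot":[1.5,0,0],"fingers":1},
    {"travel":[0,0.84,-4.05],"delta_rot":[1.5,0,0],"fingers":1},
    {"travel":[0,0.84,-4.05],"delta_rot":[1.5,0,0],"fingers":1},
    {"travel":[0,0.84,-4.05],"delta_rot":[1.5,0,0],"fingers":1},
    {"travel":[0,0.84,-4.05],"delta_rot":[1.5,0,0],"fingers":1},
    {"travel":[0,0.84,-4.05],"delta_rot":[1.5,0,0],"fingers":1},
    {"travel":[0,0.84,-4.05],"delta_rot":[1.5,0,0],"fingers":1},
    {"travel":[0,0.84,-4.05],"delta_rot":[1.5,0,0],"fingers":1},
    {"travel":[0,0.84,-4.05],"delta_rot":[1.5,0,0],"fingers":1},
    {"travel":[0,0.84,-4.05],"delta_rot":[1.5,0,0],"fingers":1},
    {"travel":[0,0.84,-4.05],"delta_rot":[1.5,0,0],"fingers":1},
    {"travel":[0,0.84,-4.05],"delta_rot":[1.5,0,0],"fingers":1},
    {"travel":[0,0.84,-4.05],"delta_rot":[1.5,0,0],"fingers":1},
    {"travel":[0,0.84,-4.05],"delta_rot":[1.5,0,0],"fingers":1},
    {"travel":[0,0.84,-4.05],"delta_rot":[1.5,0,0],"fingers":1},
  ],
)

```text
clock: 8.38
eef_pos: [461.0, 229.0, 189.9]
eef_rot: [-2.511, 0.0, 1.317]
wrist_force: [1.3, -2.9, 1.0]
finger_gap: 0.5
```

```bash
python3 -c "
from h import *
s=manip.read_state();print(s['joints'].round(2),s['eef_pos'],lf(-155,30,0,np.radians(36)))
p,q=s['eef_pos'],R.from_euler('xyz',s['eef_rot']); print((np.degrees((down(YT).inv()*q).as_rotvec())))"
```

```text
[0.25 0.56 1.35 0.3  1.79 0.48] [461.01715715 228.98303264 189.88034322] [460.71571487 228.16402162 189.37722394]
[ 3.61079295e+01 -2.66794381e-02 -8.17832754e-02]
```

Call:
send_rows(
  plan=[
    {"travel":[0,0.84,-4.05],"delta_rot":[1.5,0,0],"fingers":1},
    {"travel":[0,0.84,-4.05],"delta_rot":[1.5,0,0],"fingers":1},
    {"travel":[0,0.84,-4.05],"delta_rot":[1.5,0,0],"fingers":1},
    {"travel":[0,0.84,-4.05],"delta_rot":[1.5,0,0],"fingers":1},
    {"travel":[0,0.84,-4.05],"delta_rot":[1.5,0,0],"fingers":1},
    {"travel":[0,0.84,-4.05],"delta_rot":[1.5,0,0],"fingers":1},
    {"travel":[0,0.84,-4.05],"delta_rot":[1.5,0,0],"fingers":1},
    {"travel":[0,0.84,-4.05],"delta_rot":[1.5,0,0],"fingers":1},
    {"travel":[0,0.84,-4.05],"delta_rot":[1.5,0,0],"fingers":1},
    {"travel":[0,0.84,-4.05],"delta_rot":[1.5,0,0],"fingers":1},
    {"travel":[0,0.84,-4.05],"delta_rot":[1.5,0,0],"fingers":1},
    {"travel":[0,0.84,-4.05],"delta_rot":[1.5,0,0],"fingers":1},
    {"travel":[0,0.84,-4.05],"delta_rot":[1.5,0,0],"fingers":1},
    {"travel":[0,0.84,-4.05],"delta_rot":[1.5,0,0],"fingers":1},
    {"travel":[0,0.84,-4.05],"delta_rot":[1.5,0,0],"fingers":1},
    {"travel":[0,0.84,-4.05],"delta_rot":[1.5,0,0],"fingers":1},
    {"travel":[0,0.84,-4.05],"delta_rot":[1.5,0,0],"fingers":1},
    {"travel":[0,0.84,-4.05],"delta_rot":[1.5,0,0],"fingers":1},
  ],
)

```text
clock: 10.62
eef_pos: [523.3, 212.9, 226.1]
eef_rot: [-2.04, -0.0, 1.317]
wrist_force: [0.7, -0.5, 1.8]
finger_gap: 0.2
```

```bash
cat > lid.py <<'E'
from h import *
def lid(n='scene'):
    c=camera(n);P=cloud(c);a=(P-H)@BX;y=(P-H)@BY;z=P[...,2]-H[2]
    m=(abs(y)>50)&(abs(y)<120)&(z>15)&(z<185)&(abs(a)<185)
    q=np.c_[a[m],z[m]]; th=np.arctan2(q[:,1],-q[:,0]); r=np.hypot(*q.T)
    print(n,m.sum(),'lid angle pct',np.percentile(th,[10,25,50,75,90]).round(2),'rmax',r.max().round()); return c,P
if __name__=='__main__':
    c,P=lid();save(c,'s3.png');lid('top')
    s=manip.read_state();print(s['clock'],s['joints'].round(2),s['eef_pos'].round(1),lf(-155,30,0,np.radians(63)))
E
python3 lid.py
```

```text
scene 1152 lid angle pct [1.1  1.11 1.14 1.2  1.32] rmax 177.0
top 365 lid angle pct [1.08 1.1  1.11 1.13 1.19] rmax 178.0
10.725 [0.16 0.9  0.92 0.51 2.32 0.57] [523.3 212.8 225.5] [522.7707862  211.99988627 225.72572624]
```

View pics/s3.png

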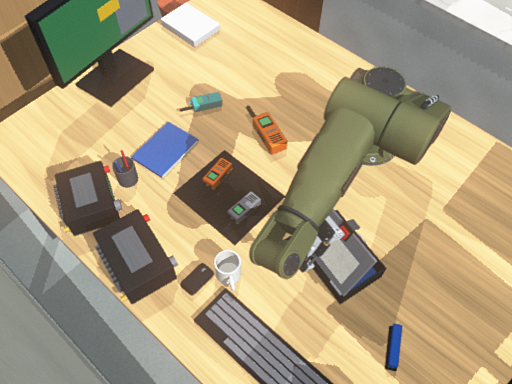

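The scene view shows the lid under the finger near (345,235) px, at 1.10 rad by depth from both cameras. I slide the finger off upwards past the lid's edge, then go to the radio.

```bash
python3 -c "
from h import *
s=manip.read_state();p=s['eef_pos'];q=R.from_euler('xyz',s['eef_rot'])
p1=p+q.apply([0,-130,-8])
rows([(3,p1,q),(7,[430,150,340],down(YT))],f=1,nd=0)
rows([(11,[505,-270,230],down(0.145))],f=-1,nd=0,start=(np.array([430,150,340.]),down(YT)))"
```

```text
[{"travel":[0.0, -43.0, -3.0],"delta_rot":[0.0, 0.0, 0.0],"fingers":1},
{"travel":[0.0, -44.0, -2.0],"delta_rot":[0.0, 0.0, 0.0],"fingers":1},
{"travel":[0.0, -43.0, -3.0],"delta_rot":[0.0, 0.0, 0.0],"fingers":1},
{"travel":[-12.0, -1.0, 3.0],"delta_rot":[-9.0, 0.0, 0.0],"fingers":1},
{"travel":[-12.0, -1.0, 3.0],"delta_rot":[-9.0, 0.0, 0.0],"fingers":1},
{"travel":[-12.0, -2.0, 3.0],"delta_rot":[-9.0, 0.0, 0.0],"fingers":1},
{"travel":[-12.0, -2.0, 3.0],"delta_rot":[-9.0, 0.0, 0.0],"fingers":1},
{"travel":[-12.0, -3.0, 2.0],"delta_rot":[-9.0, 0.0, 0.0],"fingers":1},
{"travel":[-12.0, -3.0, 1.0],"delta_rot":[-9.0, 0.0, 0.0],"fingers":1},
{"travel":[-12.0, -3.0, 2.0],"delta_rot":[-9.0, 0.0, 0.0],"fingers":1}]
end [429.9 150.3 339.8] 10
[{"travel":[-35.0, 16.0, 10.0],"delta_rot":[0.0, 0.0, 6.0],"fingers":-1},
{"travel":[-34.0, 20.0, 10.0],"delta_rot":[0.0, 0.0, 6.0],"fingers":-1},
{"travel":[-31.0, 23.0, 10.0],"delta_rot":[0.0, 0.0, 6.0],"fingers":-1},
{"travel":[-28.0, 26.0, 10.0],"delta_rot":[0.0, 0.0, 6.0],"fingers":-1},
{"travel":[-26.0, 30.0, 10.0],"delta_rot":[0.0, 0.0, 6.0],"fingers":-1},
{"travel":[-22.0, 31.0, 10.0],"delta_rot":[0.0, 0.0, 7.0],"fingers":-1},
{"travel":[-18.0, 34.0, 10.0],"delta_rot":[0.0, 0.0, 6.0],"fingers":-1},
{"travel":[-15.0, 36.0, 10.0],"delta_rot":[0.0, 0.0, 6.0],"fingers":-1},
{"travel":[-11.0, 38.0, 10.0],"delta_rot":[0.0, 0.0, 6.0],"fingers":-1},
{"travel":[-7.0, 38.0, 10.0],"delta_rot":[0.0, 0.0, 6.0],"fingers":-1},
{"travel":[-3.0, 38.0, 10.0],"delta_rot":[0.0, 0.0, 6.0],"fingers":-1}]
end [ 504.7 -269.6  230. ] 11
```

Call:
send_rows(
  plan=[
    {"travel":[0,-43,-3],"delta_rot":[0,0,0],"fingers":1},
    {"travel":[0,-44,-2],"delta_rot":[0,0,0],"fingers":1},
    {"travel":[0,-43,-3],"delta_rot":[0,0,0],"fingers":1},
    {"travel":[-12,-1,3],"delta_rot":[-9,0,0],"fingers":1},
    {"travel":[-12,-1,3],"delta_rot":[-9,0,0],"fingers":1},
    {"travel":[-12,-2,3],"delta_rot":[-9,0,0],"fingers":1},
    {"travel":[-12,-2,3],"delta_rot":[-9,0,0],"fingers":1},
    {"travel":[-12,-3,2],"delta_rot":[-9,0,0],"fingers":1},
    {"travel":[-12,-3,1],"delta_rot":[-9,0,0],"fingers":1},
    {"travel":[-12,-3,2],"delta_rot":[-9,0,0],"fingers":1},
  ],
)

```text
clock: 11.98
eef_pos: [429.2, 150.1, 340.6]
eef_rot: [3.135, -0.001, 1.318]
wrist_force: [0.4, -0.2, 0.5]
finger_gap: 0.3
```

Call:
send_rows(
  plan=[
    {"travel":[-35,16,10],"delta_rot":[0,0,6],"fingers":-1},
    {"travel":[-34,20,10],"delta_rot":[0,0,6],"fingers":-1},
    {"travel":[-31,23,10],"delta_rot":[0,0,6],"fingers":-1},
    {"travel":[-28,26,10],"delta_rot":[0,0,6],"fingers":-1},
    {"travel":[-26,30,10],"delta_rot":[0,0,6],"fingers":-1},
    {"travel":[-22,31,10],"delta_rot":[0,0,7],"fingers":-1},
    {"travel":[-18,34,10],"delta_rot":[0,0,6],"fingers":-1},
    {"travel":[-15,36,10],"delta_rot":[0,0,6],"fingers":-1},
    {"travel":[-11,38,10],"delta_rot":[0,0,6],"fingers":-1},
    {"travel":[-7,38,10],"delta_rot":[0,0,6],"fingers":-1},
    {"travel":[-3,38,10],"delta_rot":[0,0,6],"fingers":-1},
    {"travel":[0,0,0],"delta_rot":[0,0,0],"fingers":-1},
  ],
)

```text
clock: 13.48
eef_pos: [504.3, -270.7, 228.8]
eef_rot: [-3.141, 0.001, 0.145]
wrist_force: [0.2, 0.3, 0.5]
finger_gap: 94.2
```

Run:
```python
from h import *
from lid import lid
lid('top');lid('scene')
s=manip.read_state();print(s['clock'],s['eef_pos'].round(1),s['eef_rot'].round(3),s['wrist_force'].round(1))
c=camera('wrist');save(c,'w2.png');T=wfc(c);P=cloud(c)
hsv=cv2.cvtColor(c['color'],cv2.COLOR_RGB2HSV)
o=(hsv[...,1]>150)&(hsv[...,0]<20)&(P[...,2]>36)&(P[...,2]<50)&(np.hypot(P[...,0]-514,P[...,1]+289)<90)
q=P[o];b=cv2.minAreaRect(q[:,:2].astype(np.float32));print(o.sum(),np.percentile(q[:,2],[5,50,95]).round(1),b,cv2.boxPoints(b).round().tolist())
for d in tip_of('radio_center','wrist'): print(round(d['confidence'],2),w(T,d['at']).round(1))
```

```text
top 1072 lid angle pct [1.66 1.73 1.76 1.77 1.79] rmax 178.0
scene 496 lid angle pct [1.81 1.83 1.86 1.9  1.97] rmax 181.0
13.575 [ 504.6 -268.8  230.1] [-3.141  0.     0.149] [ 0.   0.7 -0.3]
2358 [38.1 40.5 41.8] ((514.57373046875, -290.1782531738281), (112.193115234375, 49.78818130493164), 8.187175750732422) [[456.0, -274.0], [463.0, -323.0], [574.0, -307.0], [567.0, -258.0]]
0.97 [ 251.  -271.8   25.7]
0.74 [ 514.8 -287.7   23.8]
```

View pics/w2.png

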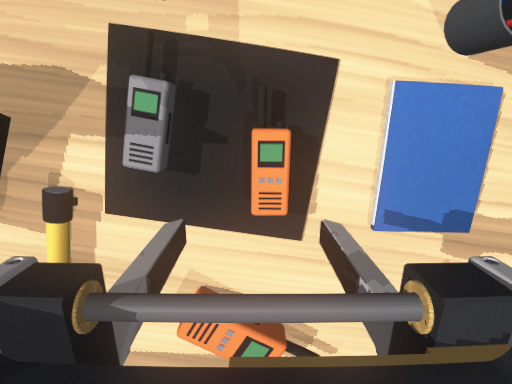

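The wrist view shows the small orange radio on the mat at pixel (270,172), aerial pointing away. Its body centre is (514.5,-290) at yaw 8.2°. The lid stands open at about 1.8 rad. Next is the grasp.

```bash
python3 -c "
from h import *
q=down(np.radians(8.2))
rows([(6,[515,-290,60],q),(5,[515,-290,26],q)],f=-1,nd=0)"
```

```text
[{"travel":[1.0, 4.0, 28.0],"delta_rot":[0.0, 0.0, 0.0],"fingers":-1},
{"travel":[1.0, 4.0, 29.0],"delta_rot":[0.0, 0.0, 0.0],"fingers":-1},
{"travel":[1.0, 3.0, 28.0],"delta_rot":[0.0, 0.0, 0.0],"fingers":-1},
{"travel":[2.0, 4.0, 29.0],"delta_rot":[0.0, 0.0, 0.0],"fingers":-1},
{"travel":[1.0, 4.0, 28.0],"delta_rot":[0.0, 0.0, 0.0],"fingers":-1},
{"travel":[1.0, 4.0, 29.0],"delta_rot":[0.0, 0.0, 0.0],"fingers":-1},
{"travel":[0.0, 0.0, 7.0],"delta_rot":[0.0, 0.0, 0.0],"fingers":-1},
{"travel":[0.0, 0.0, 6.0],"delta_rot":[0.0, 0.0, 0.0],"fingers":-1},
{"travel":[0.0, 0.0, 7.0],"delta_rot":[0.0, 0.0, 0.0],"fingers":-1},
{"travel":[0.0, 0.0, 7.0],"delta_rot":[0.0, 0.0, 0.0],"fingers":-1},
{"travel":[0.0, 0.0, 7.0],"delta_rot":[0.0, 0.0, 0.0],"fingers":-1}]
end [ 515.2 -290.1   25.7] 11
```

Call:
send_rows(
  plan=[
    {"travel":[1,4,28],"delta_rot":[0,0,0],"fingers":-1},
    {"travel":[1,4,29],"delta_rot":[0,0,0],"fingers":-1},
    {"travel":[1,3,28],"delta_rot":[0,0,0],"fingers":-1},
    {"travel":[2,4,29],"delta_rot":[0,0,0],"fingers":-1},
    {"travel":[1,4,28],"delta_rot":[0,0,0],"fingers":-1},
    {"travel":[1,4,29],"delta_rot":[0,0,0],"fingers":-1},
    {"travel":[0,0,7],"delta_rot":[0,0,0],"fingers":-1},
    {"travel":[0,0,6],"delta_rot":[0,0,0],"fingers":-1},
    {"travel":[0,0,7],"delta_rot":[0,0,0],"fingers":-1},
    {"travel":[0,0,7],"delta_rot":[0,0,0],"fingers":-1},
    {"travel":[0,0,7],"delta_rot":[0,0,0],"fingers":-1},
    {"travel":[0,0,0],"delta_rot":[0,0,0],"fingers":1},
    {"travel":[0,0,0],"delta_rot":[0,0,0],"fingers":1},
    {"travel":[0,0,0],"delta_rot":[0,0,0],"fingers":1},
    {"travel":[0,0,0],"delta_rot":[0,0,0],"fingers":1},
    {"travel":[0,0,0],"delta_rot":[0,0,0],"fingers":1},
  ],
  grip_force=25,
)

```text
clock: 15.68
eef_pos: [515.0, -290.9, 25.3]
eef_rot: [3.142, -0.0, 0.148]
wrist_force: [-0.3, 0.3, 0.0]
finger_gap: 50.0
```

Call:
send_rows(
  plan=[
    {"travel":[0,0,-10],"delta_rot":[0,0,0],"fingers":1},
    {"travel":[0,0,-20],"delta_rot":[0,0,0],"fingers":1},
    {"travel":[0,0,-30],"delta_rot":[0,0,0],"fingers":1},
    {"travel":[0,0,-40],"delta_rot":[0,0,0],"fingers":1},
    {"travel":[0,0,-40],"delta_rot":[0,0,0],"fingers":1},
    {"travel":[0,0,-40],"delta_rot":[0,0,0],"fingers":1},
    {"travel":[0,0,0],"delta_rot":[0,0,0],"fingers":1},
  ],
)

```text
clock: 16.55
eef_pos: [515.9, -291.4, 209.7]
eef_rot: [3.137, -0.005, 0.148]
wrist_force: [0.4, -0.6, -2.1]
finger_gap: 49.8
```

Run:
```python
from h import *
s=manip.read_state();print(s['clock'],s['eef_pos'].round(1),s['wrist_force'].round(1),s['moment'].round(2),s['finger_gap'])
C=H-85*BX; print('case',C)
for a,y in((-20,-27),): 
    t=C+a*BX+y*BY; print(t)
    t[2]=205; rows([(14,t,down(YT))],f=1,nd=0)
```

```text
16.55 [ 515.9 -291.4  209.7] [ 0.4 -0.6 -2.1] [ 0.02  0.03 -0.  ] 49.81798298598921
case [482.74472051 222.42589545  74.        ]
[456.58466443 201.33913501  74.        ]
[{"travel":[1.0, -35.0, 0.0],"delta_rot":[0.0, 0.0, -5.0],"fingers":1},
{"travel":[4.0, -36.0, 0.0],"delta_rot":[0.0, 0.0, -5.0],"fingers":1},
{"travel":[7.0, -34.0, 1.0],"delta_rot":[0.0, 0.0, -4.0],"fingers":1},
{"travel":[10.0, -34.0, 0.0],"delta_rot":[0.0, 0.0, -5.0],"fingers":1},
{"travel":[12.0, -34.0, 0.0],"delta_rot":[0.0, 0.0, -5.0],"fingers":1},
{"travel":[16.0, -32.0, 0.0],"delta_rot":[0.0, 0.0, -5.0],"fingers":1},
{"travel":[18.0, -30.0, 0.0],"delta_rot":[0.0, 0.0, -4.0],"fingers":1},
{"travel":[20.0, -29.0, 0.0],"delta_rot":[0.0, 0.0, -5.0],"fingers":1},
{"travel":[22.0, -28.0, 1.0],"delta_rot":[0.0, 0.0, -5.0],"fingers":1},
{"travel":[25.0, -25.0, 0.0],"delta_rot":[0.0, 0.0, -5.0],"fingers":1},
{"travel":[27.0, -23.0, 0.0],"delta_rot":[0.0, 0.0, -5.0],"fingers":1},
{"travel":[29.0, -20.0, 0.0],"delta_rot":[0.0, 0.0, -4.0],"fingers":1},
{"travel":[30.0, -19.0, 0.0],"delta_rot":[0.0, 0.0, -5.0],"fingers":1},
{"travel":[32.0, -15.0, 1.0],"delta_rot":[0.0, 0.0, -5.0],"fingers":1}]
end [456.9 201.  204.6] 14
```

Call:
send_rows(
  plan=[
    {"travel":[1,-35,0],"delta_rot":[0,0,-5],"fingers":1},
    {"travel":[4,-36,0],"delta_rot":[0,0,-5],"fingers":1},
    {"travel":[7,-34,1],"delta_rot":[0,0,-4],"fingers":1},
    {"travel":[10,-34,0],"delta_rot":[0,0,-5],"fingers":1},
    {"travel":[12,-34,0],"delta_rot":[0,0,-5],"fingers":1},
    {"travel":[16,-32,0],"delta_rot":[0,0,-5],"fingers":1},
    {"travel":[18,-30,0],"delta_rot":[0,0,-4],"fingers":1},
    {"travel":[20,-29,0],"delta_rot":[0,0,-5],"fingers":1},
    {"travel":[22,-28,1],"delta_rot":[0,0,-5],"fingers":1},
    {"travel":[25,-25,0],"delta_rot":[0,0,-5],"fingers":1},
    {"travel":[27,-23,0],"delta_rot":[0,0,-5],"fingers":1},
    {"travel":[29,-20,0],"delta_rot":[0,0,-4],"fingers":1},
    {"travel":[30,-19,0],"delta_rot":[0,0,-5],"fingers":1},
    {"travel":[32,-15,1],"delta_rot":[0,0,-5],"fingers":1},
    {"travel":[0,0,0],"delta_rot":[0,0,0],"fingers":1},
    {"travel":[0,0,0],"delta_rot":[0,0,0],"fingers":1},
  ],
)

```text
clock: 18.55
eef_pos: [455.8, 201.1, 201.9]
eef_rot: [-3.141, 0.001, 1.317]
wrist_force: [0.1, 0.5, -2.3]
finger_gap: 49.8
```

Run:
```python
from h import *
from lid import lid
c,P=lid('top');lid('scene')
s=manip.read_state();print(s['clock'],s['eef_pos'].round(1),s['eef_rot'].round(3),s['wrist_force'].round(1))
c=camera('wrist');P=cloud(c);save(c,'w3.png')
# rim of the case: z 62..78
a=(P-H)@BX+85;y=(P-H)@BY;m=(P[...,2]>64)&(P[...,2]<76)&(abs(a)<110)&(abs(y)<140)
print('rim a',np.percentile(a[m],[1,99]).round(),'y',np.percentile(y[m],[1,99]).round(),m.sum())
fl=(P[...,2]>0)&(P[...,2]<16)&(abs(a)<60)&(abs(y)<100);print('floor z',np.median(P[fl][:,2]),fl.sum())
t=H-85*BX-20*BX-27*BY
q=down(YT);rows([(6,[*t[:2],70],q),(5,[*t[:2],37],q)],nd=0)
```

```text
top 1403 lid angle pct [0.91 1.53 1.74 1.77 1.78] rmax 195.0
scene 556 lid angle pct [0.87 1.81 1.85 1.89 1.96] rmax 192.0
18.65 [456.  200.7 202.1] [-3.141  0.     1.316] [ 0.4 -0.8 -2.4]
rim a [-89.  84.] y [-118.  125.] 4208
floor z 7.488200739381881 6786
[{"travel":[0.0, 0.0, 22.0],"delta_rot":[0.0, 0.0, 0.0],"fingers":1},
{"travel":[0.0, 0.0, 22.0],"delta_rot":[0.0, 0.0, 0.0],"fingers":1},
{"travel":[0.0, 0.0, 22.0],"delta_rot":[0.0, 0.0, 0.0],"fingers":1},
{"travel":[0.0, 0.0, 22.0],"delta_rot":[0.0, 0.0, 0.0],"fingers":1},
{"travel":[1.0, 0.0, 22.0],"delta_rot":[0.0, 0.0, 0.0],"fingers":1},
{"travel":[0.0, 0.0, 22.0],"delta_rot":[0.0, 0.0, 0.0],"fingers":1},
{"travel":[0.0, 0.0, 7.0],"delta_rot":[0.0, 0.0, 0.0],"fingers":1},
{"travel":[0.0, 0.0, 6.0],"delta_rot":[0.0, 0.0, 0.0],"fingers":1},
{"travel":[0.0, 0.0, 7.0],"delta_rot":[0.0, 0.0, 0.0],"fingers":1},
{"travel":[0.0, 0.0, 7.0],"delta_rot":[0.0, 0.0, 0.0],"fingers":1},
{"travel":[0.0, 0.0, 6.0],"delta_rot":[0.0, 0.0, 0.0],"fingers":1}]
end [456.4 201.7  37.1] 11
```

View pics/w3.png

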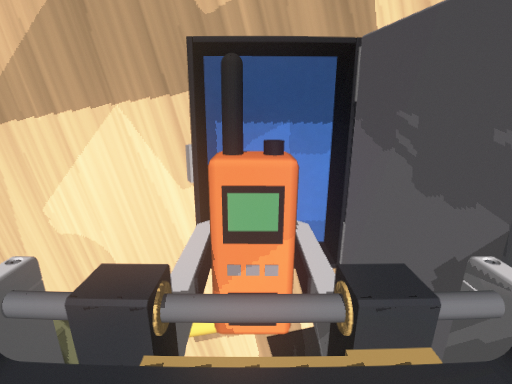

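The wrist view shows the radio held over the open box (blue liner, px 205–340), aerial toward the box's +y. I lower it, slowly at the end.

Call:
send_rows(
  plan=[
    {"travel":[0,0,22],"delta_rot":[0,0,0],"fingers":1},
    {"travel":[0,0,22],"delta_rot":[0,0,0],"fingers":1},
    {"travel":[0,0,22],"delta_rot":[0,0,0],"fingers":1},
    {"travel":[0,0,22],"delta_rot":[0,0,0],"fingers":1},
    {"travel":[0,0,22],"delta_rot":[0,0,0],"fingers":1},
    {"travel":[0,0,22],"delta_rot":[0,0,0],"fingers":1},
    {"travel":[0,0,12],"delta_rot":[0,0,0],"fingers":1},
    {"travel":[0,0,10],"delta_rot":[0,0,0],"fingers":1},
    {"travel":[0,0,6],"delta_rot":[0,0,0],"fingers":1},
    {"travel":[0,0,4],"delta_rot":[0,0,0],"fingers":1},
    {"travel":[0,0,2],"delta_rot":[0,0,0],"fingers":1},
    {"travel":[0,0,1.5],"delta_rot":[0,0,0],"fingers":1},
    {"travel":[0,0,1],"delta_rot":[0,0,0],"fingers":1},
    {"travel":[0,0,1],"delta_rot":[0,0,0],"fingers":1},
    {"travel":[0,0,0],"delta_rot":[0,0,0],"fingers":1},
  ],
)

```text
clock: 20.58
eef_pos: [456.0, 201.5, 32.7]
eef_rot: [3.142, -0.0, 1.317]
wrist_force: [-0.4, -0.3, -3.4]
finger_gap: 49.9
```

Call:
send_rows(
  plan=[
    {"travel":[0,0,0.7],"delta_rot":[0,0,0],"fingers":1},
    {"travel":[0,0,0.7],"delta_rot":[0,0,0],"fingers":1},
    {"travel":[0,0,0.6],"delta_rot":[0,0,0],"fingers":1},
    {"travel":[0,0,0],"delta_rot":[0,0,0],"fingers":1},
  ],
)

```text
clock: 21.08
eef_pos: [456.0, 201.5, 30.6]
eef_rot: [-3.141, 0.0, 1.317]
wrist_force: [0.0, -0.1, -3.2]
finger_gap: 50.1
```

Call:
send_rows(
  plan=[
    {"travel":[0,0,0.5],"delta_rot":[0,0,0],"fingers":1},
    {"travel":[0,0,0.5],"delta_rot":[0,0,0],"fingers":1},
    {"travel":[0,0,0],"delta_rot":[0,0,0],"fingers":1},
  ],
)

```text
clock: 21.45
eef_pos: [456.1, 201.6, 30.2]
eef_rot: [3.141, -0.0, 1.317]
wrist_force: [-4.2, -1.4, 7.1]
finger_gap: 49.8
```

On the floor (force turned from -3 to +7 N). I release and rise.

Call:
send_rows(
  plan=[
    {"travel":[0,0,-0.5],"delta_rot":[0,0,0],"fingers":0.0},
    {"travel":[0,0,0],"delta_rot":[0,0,0],"fingers":-0.2},
    {"travel":[0,0,0],"delta_rot":[0,0,0],"fingers":-0.4},
    {"travel":[0,0,0],"delta_rot":[0,0,0],"fingers":-0.4},
    {"travel":[0,0,0],"delta_rot":[0,0,0],"fingers":-0.4},
    {"travel":[0,0,-10],"delta_rot":[0,0,0],"fingers":-0.4},
    {"travel":[0,0,-30],"delta_rot":[0,0,0],"fingers":-0.4},
    {"travel":[0,0,-50],"delta_rot":[0,0,0],"fingers":-0.4},
    {"travel":[0,0,-50],"delta_rot":[0,0,0],"fingers":-0.4},
    {"travel":[0,0,-50],"delta_rot":[0,0,0],"fingers":1},
    {"travel":[0,0,-50],"delta_rot":[0,0,0],"fingers":1},
    {"travel":[0,0,-50],"delta_rot":[0,0,0],"fingers":1},
    {"travel":[0,0,-40],"delta_rot":[0,0,0],"fingers":1},
    {"travel":[0,0,0],"delta_rot":[0,0,0],"fingers":1},
  ],
)

```text
clock: 23.2
eef_pos: [456.3, 201.6, 363.6]
eef_rot: [3.137, -0.003, 1.317]
wrist_force: [-0.4, 0.1, -0.8]
finger_gap: 19.0
```

```bash
cat > pl.py <<'E'
from h import *
def tcp(th,tau,s=165,y=-70,pen=0,face=6):
    """TCP with the contact corner of the closed fingers at lid (s, face-pen)"""
    c=lf(-s,face-pen,y,th)
    d=-np.sin(tau)*BX-np.array([0,0,np.cos(tau)]); e=np.cos(tau)*BX-np.array([0,0,np.sin(tau)])
    w=12.5 if tau<th-1e-6 else 0
    return c-19*d+w*e
E
python3 - <<'E'
from pl import *
from lid import lid
s=manip.read_state();print(s['clock'],s['eef_pos'].round(1),s['finger_gap'])
c,P=lid('top');save(c,'t4.png');lid('scene')
c=camera('wrist');save(c,'w4.png')
for th,tau in((1.8,.0),(1.8,.5),(1.8,.9),(1.4,.9),(1.0,.9),(.5,.5)): print(th,tau,tcp(th,tau).round(),tcp(th,tau,y=70).round())
E
```

```text
23.2 [456.3 201.6 363.6] 18.983857437910718
top 1026 lid angle pct [1.68 1.73 1.76 1.77 1.79] rmax 178.0
scene 491 lid angle pct [1.8  1.83 1.86 1.89 1.96] rmax 179.0
1.8 0.0 [601. 119. 252.] [637. 255. 252.]
1.8 0.5 [609. 117. 244.] [644. 253. 244.]
1.8 0.9 [611. 117. 235.] [646. 252. 235.]
1.4 0.9 [548. 133. 240.] [583. 269. 240.]
1.0 0.9 [488. 149. 218.] [523. 284. 218.]
0.5 0.5 [419. 167. 175.] [454. 302. 175.]
```

View pics/t4.png

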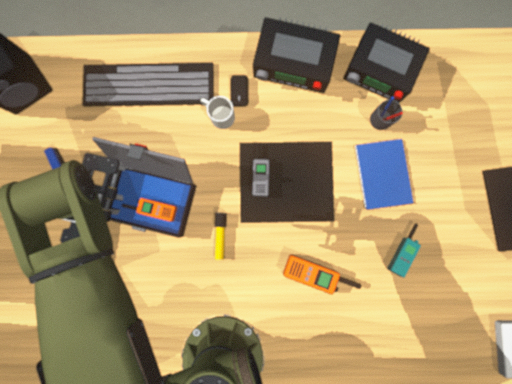

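The top view shows the radio lying in the open box at (155,210) px, with the lid open behind it. Now I plan to bring the lid over from behind on the -y side.

```bash
cat >> pl.py <<'E'
def tcp(th,tau,s=168,y=-70,pen=0,face=6):
    c=lf(-s,face-pen,y,th)
    d=-np.sin(tau)*BX-np.array([0,0,np.cos(tau)]); e=np.cos(tau)*BX-np.array([0,0,np.sin(tau)])
    return c-19*d+12.5*e
E
python3 - <<'E'
from pl import *
t=tcp(1.8,.5,s=160);up=np.array([0,0,1.])
p,q=rows([(6,t+35*BX+100*up,down(YT,.5)),(4,t+28*BX,down(YT,.5)),(3,t+8*BX,down(YT,.5))],nd=0)
print(t,down(YT,.5).as_euler('xyz'))
E
```

```text
[{"travel":[-7.0, 34.0, 3.0],"delta_rot":[5.0, 0.0, 0.0],"fingers":1},
{"travel":[-7.0, 34.0, 1.0],"delta_rot":[5.0, 0.0, 0.0],"fingers":1},
{"travel":[-8.0, 34.0, -3.0],"delta_rot":[4.0, 0.0, 0.0],"fingers":1},
{"travel":[-7.0, 33.0, -5.0],"delta_rot":[5.0, 0.0, 0.0],"fingers":1},
{"travel":[-7.0, 34.0, -8.0],"delta_rot":[5.0, 0.0, 0.0],"fingers":1},
{"travel":[-7.0, 32.0, -10.0],"delta_rot":[5.0, 0.0, 0.0],"fingers":1},
{"travel":[0.0, 11.0, 23.0],"delta_rot":[0.0, 0.0, 0.0],"fingers":1},
{"travel":[0.0, 10.0, 22.0],"delta_rot":[0.0, 0.0, 0.0],"fingers":1},
{"travel":[0.0, 11.0, 23.0],"delta_rot":[0.0, 0.0, 0.0],"fingers":1},
{"travel":[0.0, 10.0, 22.0],"delta_rot":[0.0, 0.0, 0.0],"fingers":1},
{"travel":[0.0, -6.0, 3.0],"delta_rot":[0.0, 0.0, 0.0],"fingers":1},
{"travel":[0.0, -5.0, 4.0],"delta_rot":[0.0, 0.0, 0.0],"fingers":1},
{"travel":[0.0, -6.0, 3.0],"delta_rot":[0.0, 0.0, 0.0],"fingers":1}]
end [615.6 115.5 239.1] 13
[607.61854469 117.56291821 239.13365782] [-2.64159265  0.          1.31597826]
```

Call:
send_rows(
  plan=[
    {"travel":[-7,34,3],"delta_rot":[5,0,0],"fingers":1},
    {"travel":[-7,34,1],"delta_rot":[5,0,0],"fingers":1},
    {"travel":[-8,34,-3],"delta_rot":[4,0,0],"fingers":1},
    {"travel":[-7,33,-5],"delta_rot":[5,0,0],"fingers":1},
    {"travel":[-7,34,-8],"delta_rot":[5,0,0],"fingers":1},
    {"travel":[-7,32,-10],"delta_rot":[5,0,0],"fingers":1},
    {"travel":[0,11,23],"delta_rot":[0,0,0],"fingers":1},
    {"travel":[0,10,22],"delta_rot":[0,0,0],"fingers":1},
    {"travel":[0,11,23],"delta_rot":[0,0,0],"fingers":1},
    {"travel":[0,10,22],"delta_rot":[0,0,0],"fingers":1},
    {"travel":[0,0,0],"delta_rot":[0,0,0],"fingers":1},
  ],
)

```text
clock: 24.72
eef_pos: [633.3, 111.6, 238.4]
eef_rot: [-2.635, 0.002, 1.317]
wrist_force: [-0.4, -0.0, 0.1]
finger_gap: 0.0
```

Run:
```python
from pl import *
from lid import lid
s=manip.read_state();print(s['clock'],s['eef_pos'].round(1),s['eef_rot'].round(3),s['joints'].round(2),s['wrist_force'].round(1))
c,P=lid('scene');save(c,'s5.png')
ths=np.arange(1.75,0.95,-0.06)
rows([(4,tcp(1.8,.5,s=160),down(YT,.5))]+[(1,tcp(t,.5,s=160+(1.8-t)*8),down(YT,.5)) for t in ths],nd=1)
print(ths[-1])
```

```text
24.725 [633.3 111.6 238.4] [-2.635e+00  2.000e-03  1.317e+00] [0.06 0.82 0.78 0.17 2.02 0.35] [-0.4 -0.   0.1]
scene 463 lid angle pct [1.81 1.84 1.87 1.93 2.04] rmax 205.0
[{"travel":[-0.2, -5.7, 3.5],"delta_rot":[0.0, 0.0, 0.0],"fingers":1},
{"travel":[-0.2, -5.8, 3.5],"delta_rot":[-0.1, 0.0, 0.0],"fingers":1},
{"travel":[-0.2, -5.7, 3.5],"delta_rot":[0.0, 0.1, 0.0],"fingers":1},
{"travel":[-0.2, -5.8, 3.4],"delta_rot":[-0.1, 0.0, 0.0],"fingers":1},
{"travel":[0.0, -7.8, 1.7],"delta_rot":[0.0, 0.0, 0.0],"fingers":1},
{"travel":[0.0, -9.4, 2.5],"delta_rot":[0.0, 0.0, 0.0],"fingers":1},
{"travel":[0.0, -9.2, 3.1],"delta_rot":[0.0, 0.0, 0.0],"fingers":1},
{"travel":[0.0, -9.0, 3.7],"delta_rot":[0.0, 0.0, 0.0],"fingers":1},
{"travel":[0.0, -8.8, 4.2],"delta_rot":[0.0, 0.0, 0.0],"fingers":1},
{"travel":[0.0, -8.6, 4.7],"delta_rot":[0.0, 0.0, 0.0],"fingers":1},
{"travel":[0.0, -8.3, 5.2],"delta_rot":[0.0, 0.0, 0.0],"fingers":1},
{"travel":[0.0, -7.9, 5.8],"delta_rot":[0.0, 0.0, 0.0],"fingers":1},
{"travel":[0.0, -7.7, 6.3],"delta_rot":[0.0, 0.0, 0.0],"fingers":1},
{"travel":[0.0, -7.3, 6.7],"delta_rot":[0.0, 0.0, 0.0],"fingers":1},
{"travel":[0.0, -6.8, 7.1],"delta_rot":[0.0, 0.0, 0.0],"fingers":1},
{"travel":[0.0, -6.5, 7.6],"delta_rot":[0.0, 0.0, 0.0],"fingers":1},
{"travel":[0.0, -6.0, 8.0],"delta_rot":[0.0, 0.0, 0.0],"fingers":1},
{"travel":[0.0, -5.5, 8.4],"delta_rot":[0.0, 0.0, 0.0],"fingers":1}]
end [480.4 150.7 225.5] 18
0.9699999999999993
```

View pics/s5.png

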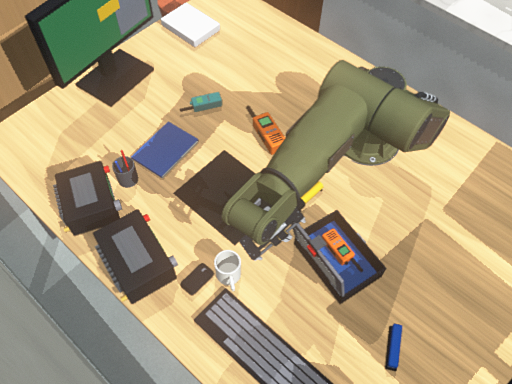

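The scene view shows the fingers behind the lid at about (295,230) px, with the radio in the box at (340,245). I push the lid over.

Call:
send_rows(
  plan=[
    {"travel":[-0.2,-5.7,3.5],"delta_rot":[0,0,0],"fingers":1},
    {"travel":[-0.2,-5.8,3.5],"delta_rot":[0,0,0],"fingers":1},
    {"travel":[-0.2,-5.7,3.5],"delta_rot":[0,0,0],"fingers":1},
    {"travel":[-0.2,-5.8,3.4],"delta_rot":[0,0,0],"fingers":1},
    {"travel":[0,-7.8,1.7],"delta_rot":[0,0,0],"fingers":1},
    {"travel":[0,-9.4,2.5],"delta_rot":[0,0,0],"fingers":1},
    {"travel":[0,-9.2,3.1],"delta_rot":[0,0,0],"fingers":1},
    {"travel":[0,-9,3.7],"delta_rot":[0,0,0],"fingers":1},
    {"travel":[0,-8.8,4.2],"delta_rot":[0,0,0],"fingers":1},
    {"travel":[0,-8.6,4.7],"delta_rot":[0,0,0],"fingers":1},
    {"travel":[0,-8.3,5.2],"delta_rot":[0,0,0],"fingers":1},
    {"travel":[0,-7.9,5.8],"delta_rot":[0,0,0],"fingers":1},
    {"travel":[0,-7.7,6.3],"delta_rot":[0,0,0],"fingers":1},
    {"travel":[0,-7.3,6.7],"delta_rot":[0,0,0],"fingers":1},
    {"travel":[0,-6.8,7.1],"delta_rot":[0,0,0],"fingers":1},
    {"travel":[0,-6.5,7.6],"delta_rot":[0,0,0],"fingers":1},
    {"travel":[0,-6,8],"delta_rot":[0,0,0],"fingers":1},
    {"travel":[0,-5.5,8.4],"delta_rot":[0,0,0],"fingers":1},
  ],
)

```text
clock: 27.02
eef_pos: [480.1, 150.7, 226.1]
eef_rot: [-2.641, -0.0, 1.317]
wrist_force: [2.6, -0.6, -0.1]
finger_gap: 0.7
```

Run:
```python
from pl import *
from lid import lid
s=manip.read_state();print(s['clock'],s['eef_pos'].round(1),s['eef_rot'].round(3),s['joints'].round(2),s['wrist_force'].round(1))
c,P=lid('scene');lid('top')
ths=np.append(np.arange(0.91,0.1,-0.06),[.07])
rows([(1,tcp(t,min(t,.5),s=167),down(YT,min(t,.5))) for t in ths],nd=1)
print(ths[-1])
```

```text
27.025 [480.1 150.7 226.1] [-2.641 -0.     1.317] [0.14 0.45 1.38 0.19 1.77 0.39] [ 2.6 -0.6 -0.1]
scene 1642 lid angle pct [1.03 1.05 1.08 1.14 1.23] rmax 179.0
top 627 lid angle pct [1.02 1.03 1.04 1.07 1.13] rmax 178.0
[{"travel":[0.1, -4.2, 9.0],"delta_rot":[-0.1, 0.1, 0.1],"fingers":1},
{"travel":[0.0, -4.0, 9.1],"delta_rot":[0.0, 0.0, 0.0],"fingers":1},
{"travel":[-0.1, -3.5, 9.4],"delta_rot":[0.0, 0.0, 0.0],"fingers":1},
{"travel":[0.0, -2.9, 9.6],"delta_rot":[0.0, 0.0, 0.0],"fingers":1},
{"travel":[0.0, -2.4, 9.8],"delta_rot":[0.0, 0.0, 0.0],"fingers":1},
{"travel":[0.0, -1.7, 9.8],"delta_rot":[0.0, 0.0, 0.0],"fingers":1},
{"travel":[0.0, -1.2, 10.0],"delta_rot":[0.0, 0.0, 0.0],"fingers":1},
{"travel":[0.0, -0.7, 9.9],"delta_rot":[-0.6, 0.0, 0.0],"fingers":1},
{"travel":[0.0, -1.2, 9.3],"delta_rot":[-3.4, 0.0, 0.0],"fingers":1},
{"travel":[0.0, -1.3, 9.3],"delta_rot":[-3.5, 0.0, 0.0],"fingers":1},
{"travel":[0.0, -1.2, 9.3],"delta_rot":[-3.4, 0.0, 0.0],"fingers":1},
{"travel":[0.0, -1.2, 9.3],"delta_rot":[-3.4, 0.0, 0.0],"fingers":1},
{"travel":[0.0, -1.2, 9.3],"delta_rot":[-3.5, 0.0, 0.0],"fingers":1},
{"travel":[0.0, -1.3, 9.3],"delta_rot":[-3.4, 0.0, 0.0],"fingers":1},
{"travel":[0.0, -1.2, 9.3],"delta_rot":[-3.4, 0.0, 0.0],"fingers":1}]
end [399.9 171.7 109.8] 15
0.07
```

Call:
send_rows(
  plan=[
    {"travel":[0,-4.2,9],"delta_rot":[0,0,0],"fingers":1},
    {"travel":[0,-4,9.1],"delta_rot":[0,0,0],"fingers":1},
    {"travel":[0,-3.5,9.4],"delta_rot":[0,0,0],"fingers":1},
    {"travel":[0,-2.9,9.6],"delta_rot":[0,0,0],"fingers":1},
    {"travel":[0,-2.4,9.8],"delta_rot":[0,0,0],"fingers":1},
    {"travel":[0,-1.7,9.8],"delta_rot":[0,0,0],"fingers":1},
    {"travel":[0,-1.2,10],"delta_rot":[0,0,0],"fingers":1},
    {"travel":[0,-0.7,9.9],"delta_rot":[-0.6,0,0],"fingers":1},
    {"travel":[0,-1.2,9.3],"delta_rot":[-3.4,0,0],"fingers":1},
    {"travel":[0,-1.3,9.3],"delta_rot":[-3.5,0,0],"fingers":1},
    {"travel":[0,-1.2,9.3],"delta_rot":[-3.4,0,0],"fingers":1},
    {"travel":[0,-1.2,9.3],"delta_rot":[-3.4,0,0],"fingers":1},
    {"travel":[0,-1.2,9.3],"delta_rot":[-3.5,0,0],"fingers":1},
    {"travel":[0,-1.3,9.3],"delta_rot":[-3.4,0,0],"fingers":1},
    {"travel":[0,-1.2,9.3],"delta_rot":[-3.4,0,0],"fingers":1},
  ],
)

```text
clock: 29.0
eef_pos: [400.8, 171.3, 110.1]
eef_rot: [-3.074, -0.001, 1.317]
wrist_force: [-3.7, -5.4, 33.2]
finger_gap: 0.6
```

Run:
```python
from pl import *
s=manip.read_state();print(s['clock'],s['eef_pos'].round(1),s['eef_rot'].round(3),s['wrist_force'].round(1))
c=camera('scene');P=cloud(c);q=P[(np.hypot(P[...,0]-485,P[...,1]-222)<140)]
q=q[(q[:,2]>74)&(q[:,2]<170)]; a=(q-H)@BX; y=(q-H)@BY
for lo in range(-170,0,40):
    m=(a>lo)&(a<lo+20)&(abs(y)>50)&(abs(y)<110); print(lo,m.sum(),np.median(q[m,2]).round(1) if m.any() else '')
rows([(6,tcp(0,0,s=167),down(YT,0)),(2,tcp(0,0,s=167,pen=2),down(YT,0))],nd=1)
```

```text
29.0 [400.8 171.3 110.1] [-3.074e+00 -1.000e-03  1.317e+00] [-3.7 -5.4 33.2]
-170 157 90.8
-130 160 88.2
-90 227 85.9
-50 233 82.6
-10 208 79.1
[{"travel":[0.0, -0.4, 1.9],"delta_rot":[-0.6, 0.0, 0.0],"fingers":1},
{"travel":[0.0, -0.4, 1.9],"delta_rot":[-0.6, 0.0, 0.0],"fingers":1},
{"travel":[0.0, -0.4, 1.9],"delta_rot":[-0.6, 0.0, 0.1],"fingers":1},
{"travel":[0.0, -0.4, 1.9],"delta_rot":[-0.6, 0.0, 0.0],"fingers":1},
{"travel":[0.0, -0.5, 1.8],"delta_rot":[-0.7, 0.0, 0.0],"fingers":1},
{"travel":[0.0, -0.5, 1.9],"delta_rot":[-0.6, 0.0, 0.0],"fingers":1},
{"travel":[0.0, 0.0, 1.0],"delta_rot":[0.0, 0.0, 0.0],"fingers":1},
{"travel":[0.0, 0.0, 1.0],"delta_rot":[0.0, 0.0, 0.0],"fingers":1}]
end [397.8 172.2  97. ] 8
```

Call:
send_rows(
  plan=[
    {"travel":[0,0,0],"delta_rot":[0,0,0],"fingers":1},
  ],
)

```text
clock: 29.18
eef_pos: [400.8, 171.4, 110.6]
eef_rot: [-3.073, -0.001, 1.318]
wrist_force: [0.9, -2.0, 6.7]
finger_gap: 0.2
```

Run:
```python
from h import *
c=camera('scene');im=c['color'][...,::-1][170:310,230:400];a=cv2.resize(im,None,fx=3,fy=3,interpolation=2)
c=camera('wrist');b=cv2.resize(c['color'][...,::-1],(510,383));b=cv2.resize(b,(a.shape[1],int(383*a.shape[1]/510)))
o=np.vstack([a,b]);k=600/o.shape[0];cv2.imwrite('pics/c6.png',cv2.resize(o,None,fx=k,fy=k,interpolation=3))
```

```text
(no output)
```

View pics/c6.png

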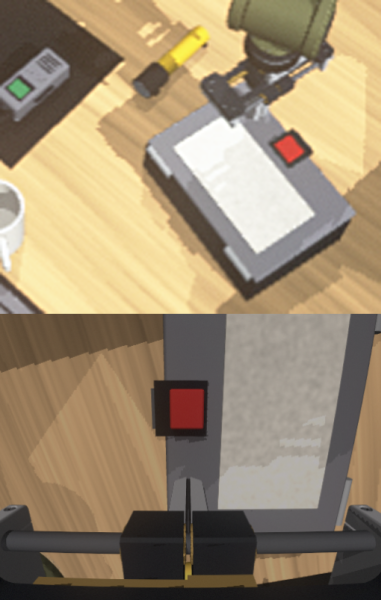

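The crop shows the lid nearly shut with the fingertips on grey lid beside the button. The 33 N was a transient (now 6.7 N). I press slowly to the click.

Call:
send_rows(
  plan=[
    {"travel":[0,-0.4,1.9],"delta_rot":[-0.6,0,0],"fingers":1},
    {"travel":[0,-0.4,1.9],"delta_rot":[-0.6,0,0],"fingers":1},
    {"travel":[0,-0.4,1.9],"delta_rot":[-0.6,0,0],"fingers":1},
    {"travel":[0,-0.4,1.9],"delta_rot":[-0.6,0,0],"fingers":1},
    {"travel":[0,0,0],"delta_rot":[0,0,0],"fingers":1},
    {"travel":[0,-0.4,1.9],"delta_rot":[-0.6,0,0],"fingers":1},
    {"travel":[0,-0.4,1.5],"delta_rot":[-0.6,0,0],"fingers":1},
    {"travel":[0,0,0],"delta_rot":[0,0,0],"fingers":1},
  ],
)

```text
clock: 30.28
eef_pos: [397.7, 172.1, 99.2]
eef_rot: [-3.133, 0.0, 1.317]
wrist_force: [3.5, -0.9, 3.5]
finger_gap: 0.5
```

Call:
send_rows(
  plan=[
    {"travel":[0,0,0.7],"delta_rot":[0,0,0],"fingers":1},
    {"travel":[0,0,0.7],"delta_rot":[0,0,0],"fingers":1},
    {"travel":[0,0,0.5],"delta_rot":[0,0,0],"fingers":1},
    {"travel":[0,0,0],"delta_rot":[0,0,0],"fingers":1},
  ],
)

```text
clock: 30.78
eef_pos: [397.7, 172.1, 97.7]
eef_rot: [-3.132, -0.0, 1.317]
wrist_force: [-0.6, -1.2, 10.1]
finger_gap: 0.6
```

Call:
send_rows(
  plan=[
    {"travel":[0,0,0.7],"delta_rot":[0,0,0],"fingers":1},
    {"travel":[0,0,0.7],"delta_rot":[0,0,0],"fingers":1},
    {"travel":[0,0,0.6],"delta_rot":[0,0,0],"fingers":1},
    {"travel":[0,0,0],"delta_rot":[0,0,0],"fingers":1},
  ],
)

```text
clock: 31.28
eef_pos: [397.7, 172.1, 96.0]
eef_rot: [-3.132, -0.0, 1.317]
wrist_force: [-2.6, -2.0, 16.6]
finger_gap: 0.3
```

Call:
send_rows(
  plan=[
    {"travel":[0,0,0.7],"delta_rot":[0,0,0],"fingers":1},
    {"travel":[0,0,0.7],"delta_rot":[0,0,0],"fingers":1},
    {"travel":[0,0,0.6],"delta_rot":[0,0,0],"fingers":1},
    {"travel":[0,0,0],"delta_rot":[0,0,0],"fingers":1},
  ],
)

```text
clock: 31.78
eef_pos: [397.7, 172.2, 94.4]
eef_rot: [-3.133, -0.0, 1.317]
wrist_force: [-5.2, -4.0, 23.8]
finger_gap: 0.6
```

```bash
cat > flat.py <<'E'
from h import *
for n in('scene','wrist'):
    c=camera(n);P=cloud(c);a=(P-H)@BX;y=(P-H)@BY;z=P[...,2]
    m=(a>-160)&(a<-8)&(abs(y)<110)&(abs(y)>35)&(z>72)&(z<90)
    A=np.c_[a[m],y[m],np.ones(m.sum())];print(n,m.sum(),'slope_a,slope_y,z0',np.linalg.lstsq(A,z[m],rcond=None)[0].round(4))
s=manip.read_state();print(s['clock'],s['eef_pos'].round(1),s['wrist_force'].round(1))
E
python3 flat.py
```

```text
scene 1794 slope_a,slope_y,z0 [ 2.22000e-02 -1.50000e-03  7.93249e+01]
wrist 36924 slope_a,slope_y,z0 [2.99000e-02 1.40000e-03 8.01225e+01]
31.875 [397.7 172.2  94.4] [-6.1 -3.3 23. ]
```

The lid is pressed slightly past flat. I ease off slowly to see whether it stays.

Call:
send_rows(
  plan=[
    {"travel":[0,0,-1],"delta_rot":[0,0,0],"fingers":1},
    {"travel":[0,0,-1],"delta_rot":[0,0,0],"fingers":1},
    {"travel":[0,0,-1],"delta_rot":[0,0,0],"fingers":1},
    {"travel":[0,0,-1],"delta_rot":[0,0,0],"fingers":1},
    {"travel":[0,0,-1],"delta_rot":[0,0,0],"fingers":1},
    {"travel":[0,0,-1],"delta_rot":[0,0,0],"fingers":1},
    {"travel":[0,0,-1],"delta_rot":[0,0,0],"fingers":1},
    {"travel":[0,0,-1],"delta_rot":[0,0,0],"fingers":1},
    {"travel":[0,0,-1],"delta_rot":[0,0,0],"fingers":1},
    {"travel":[0,0,-1],"delta_rot":[0,0,0],"fingers":1},
    {"travel":[0,0,0],"delta_rot":[0,0,0],"fingers":1},
  ],
)

```text
clock: 33.25
eef_pos: [397.7, 172.1, 103.4]
eef_rot: [-3.133, 0.0, 1.317]
wrist_force: [0.1, -0.6, -0.1]
finger_gap: 0.3
```

```bash
python3 flat.py
```

```text
scene 1976 slope_a,slope_y,z0 [-2.90000e-03 -5.00000e-04  7.99302e+01]
wrist 35241 slope_a,slope_y,z0 [-5.80000e-03  1.90000e-03  8.02039e+01]
33.35 [397.8 172.1 103.3] [ 0.8 -0.7  0.3]
```

Latched: no force, the lid is flat, and the finger is 4 mm clear of it. I retreat and check.

Call:
send_rows(
  plan=[
    {"travel":[0,0,-10],"delta_rot":[0,0,0],"fingers":1},
    {"travel":[0,0,-30],"delta_rot":[0,0,0],"fingers":1},
    {"travel":[0,0,-50],"delta_rot":[0,0,0],"fingers":1},
    {"travel":[0,0,-50],"delta_rot":[0,0,0],"fingers":1},
    {"travel":[0,0,0],"delta_rot":[0,0,0],"fingers":1},
    {"travel":[0,0,0],"delta_rot":[0,0,0],"fingers":1},
    {"travel":[0,0,0],"delta_rot":[0,0,0],"fingers":1},
    {"travel":[0,0,0],"delta_rot":[0,0,0],"fingers":1},
  ],
)

```text
clock: 34.35
eef_pos: [398.8, 171.7, 242.6]
eef_rot: [-3.131, 0.001, 1.317]
wrist_force: [0.1, 1.0, -1.0]
finger_gap: 0.4
```

```bash
python3 flat.py
python3 - <<'E'
from h import *
c=camera('scene');save(c,'s7.png')
T=wfc(c)
for k in('spare_center','mug','torch'):
    for d in tip_of(k,'scene'): print(k,round(d['confidence'],2),w(T,d['at']).round(1))
E
```

```text
scene 2094 slope_a,slope_y,z0 [-5.00000e-03 -1.20000e-03  7.97399e+01]
wrist 18126 slope_a,slope_y,z0 [-4.70000e-03  1.90000e-03  8.03157e+01]
34.45 [398.9 171.7 242.9] [0.1 0.2 0.4]
mug 0.78 [755.2  -7.4  -5.5]
torch 0.79 [373.3   5.3   1.2]
```

View pics/s7.png

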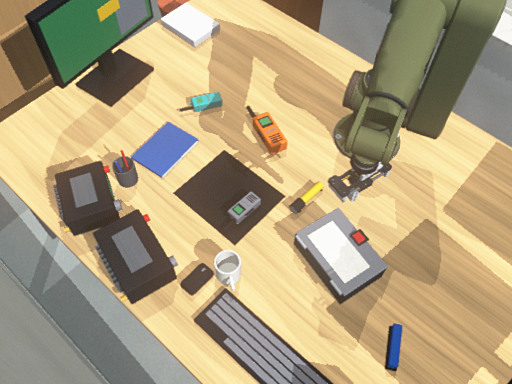

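The scene view shows the box shut at (340,255) px and the orange radio gone from the mat. The grey radio (244,206), mug (228,265) and torch (307,197) are where they were. Handing in.

```bash
python3 -c "
from h import *
print(manip.sign_off())"
```

```text
the job is handed in; nothing more can be done
None
```

The small orange radio is in the box and the lid is latched shut. I handed the job in at about 34.5 s of the 72 s.

- **Opening:** I pressed the button with about 7 N and eased the lid up under the closed fingers to 1.10 rad, measured by depth. I then let it go on to its stop at about 1.8 rad.
- **Placing:** I gripped the radio on the mat and set it on the liner by small steps until the wrist force showed contact (about 7 N). Then I released it.
- **Closing:** I brought the lid over from behind on the −y side, beside the button, and pressed it to the catch with up to 24 N.
- **Last checks:** With the robot clear, the lid stays flat, with a slope of about 0.005 rad and its top at about 80 mm. Mug and torch measured within about 4 mm of the start. The grey radio looks unmoved in the picture, but the network did not report it in the last frame, so I have no number for it.
- **Off-plan readings:** There was a brief 33 N transient while bringing the lid down, under the limits. The final press also pushed the lid slightly past flat before I eased off. I inferred the click from the lid staying down; I did not observe the button dip.

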